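# Pair the clothes pegs in the pull-out tray

## Robot

A 6-joint arm with a two-finger parallel gripper is mounted at the origin on the work surface. World frame = base frame: x ahead of the robot, y to its left, z up, the work surface at z = 0. Lengths are in m, angles in rad, forces in N, time in s.
With the tool pointing down it reaches from about 0.325 to 0.75 m from the base axis. Payload 7.6 kg.
Tool frame: the origin (TCP) lies on the centre line of the jaws, within the pads' length; the fingertips stand 17 mm ahead of it and the grasp point (between the pads) lies 2 mm behind it (env.tips_ahead is the z of the fingertips in the tool frame, in m); z points along the fingers, y is the line along which they close (so a half turn about z gives the same grasp; the last joint's range is limited). The gripper opens to 85 mm and grips with 20 to 120 N. Pads are 22 mm wide; open, the fingers measure 114 mm over their backs; the gripper's body (76 mm by 85 mm) begins 54 mm behind the grasp point. The pads swing forward as they close: fully open they stand 13 mm farther back than shut.
Start: joints at [-1.26, 0.052, 1.401, -0, 1.689, -0.07], TCP at [0.195, -0.487, 0.248] pointing down, gripper open.
Joint ranges: [-2.9, 2.9], [-0.91, 2.17], [0.12, 2.37], [-1.06, 4.2], [0.26, 2.73], [-2.93, 2.93]. Speed limits (rad/s): [2.57, 2.57, 3.01, 3.14, 3.14, 3.14].

## Interface

Orientations are given as [roll, pitch, yaw] about the fixed x, y, z axes, in that order (R = Rz(yaw) Ry(pitch) Rx(roll)).
In Python, from plant import env, optics, boxes_of, masks_of, mark_of gives the robot as it stands.
- The arm moves only by the tool send_rows, never from a script. Its argument "targets" is a list of rows, each an object with "slide": the shift along the tool's x, y, z as a fraction of full scale, a list of three; "twist": the turn, a rotation vector about the tool's x, y, z as a fraction of full scale, a list of three. A call has 1 to 8 rows; each row shifts and turns the commanded pose from where the row before left it, along the tool's axes as they then stand; what a row does not reach is not made up. Full scale, the value 1, is 5 cm for a shift and 5 degrees for a turn. A row lasts 1/8 s, in which the tool goes at most 62.5 mm and 10.7 degrees, less where a joint would pass 70% of its speed; a pose out of reach is approached as far as the arm can. A call with a number of a shift or a turn outside -1 to 1 is refused whole. A call with a gripper value outside its range is refused whole. "claw" is the finger opening in mm, from 0 to 85.4, set as the call begins (left out, the last holds). The fingers move at their own pace and stop on an object; "newtons" is the grip in N (left out, the last holds). Time passes only in rows, so rows that do not move let the fingers close. It gives the time, the measured TCP pose, the force, the opening and the grip force at its end, in the units of the state.
- env.state(): the state, without advancing time (a new reading comes with each control period).
- optics.snapshot(name): name is "side" or "top" or "wrist"; returns (picture, depth): 480x640x3 uint8, red, green, blue; 480x640 float32, m along the optical axis (not along the pixel's ray), 0 where there is no reading.
- optics.camera_params(name): a dict with "fx", "fy", "cx", "cy" (pixels), "R" (3x3) and "t" (3): a world point X has camera coordinates R X + t. Camera axes: x right, y down, z forward; pixel columns grow to the right and rows downward; lengths in m; the calibration is good to about 2 mm. A picture is of the moment at which its call begins: read the wrist's pose just before it. camera_params takes no time and is no camera call; for the wrist camera it gives the pose at the moment of the call.
- env.close_job(): hands the job in; it is judged then, once.
Trained networks look in the newest picture that a camera, given by its name, has taken for a name from the list of things; names that differ only in an ending like _2 or _b are one class to them, and where a whole thing is asked for, a point or a joint stands for the part that bears it (a point fixed in the world has none). Each returns a list of dicts, best first, with "p" (0 to 1); they miss things now and then, are a little off and sometimes report something else, mostly with a low value. They report only what shows in the picture. A call takes as long as a camera call. They do not tell look-alikes from the thing itself.
- boxes_of(camera, thing): "xy" ([column, row] in pixels, amid what is visible of it).
- masks_of(camera, thing): "pixels" (480x640 bool, what is visible of it) and "xy" ([column, row] in pixels, amid what is visible of it).
- mark_of(camera, thing): "xy" ([column, row] in pixels: a listed point, or the origin of a listed thing).
The state is a dict: "t": time; "joints": joint angles; "joint_velocities": joint speeds; "joint_torque": joint torques, N m; "tcp_pos": TCP position; "ee_rot": TCP orientation; "wrist_force": force on the tool from outside, world axes, zero at the start; "moment": the same for the moment, N m; "opening": finger opening in m; "finger_force": force on a finger pad.
Only numpy, scipy, OpenCV 4.12 (cv2) and the standard library are available. Lean on these libraries where they do the work, as an engineer would, in place of code of your own. Each camera call takes 0.05 s, during which the arm holds its last target. There are 200 camera calls.

## Task

A long and a short clothes peg lie in the two compartments of the pulled-out beige tray, and their matches are among the three pegs on the ledge. Lay each matching peg flat beside its own match, in the same compartment and parallel with it, then push the tray fully home under its shelf. Leave the odd round-ended peg and everything else where they are.

Things in the scene. Friction and masses are not known exactly. Their poses are not given: they have to be found in the camera images.
- peg_long: Orange clothes peg, steel spring, lying on its side, 12 mm high, 92 mm long, plain straight ends. Origin: middle of its length, at the underside; x along it to the jaws, z up. Straight and 16 mm wide from 10 mm behind the origin to the jaws (grip across, at the origin); finger ends flare to about 28 mm overall. It lies on the ledge.
- peg_short: Orange clothes peg, steel spring, lying on its side, 12 mm high, 58 mm long, plain straight ends. Origin: middle of its length, at the underside; x along it to the jaws, z up. Straight and 16 mm wide from 10 mm behind the origin to the jaws (grip across, at the origin); finger ends flare to about 23 mm overall. It lies on the ledge.
- mate_long: Orange clothes peg, steel spring, lying on its side, 12 mm high, 92 mm long, plain straight ends. Origin: middle of its length, at the underside; x along it to the jaws, z up. Straight and 16 mm wide from 10 mm behind the origin to the jaws (grip across, at the origin); finger ends flare to about 28 mm overall. In a tray compartment, by its outer wall: the match of peg_long.
- mate_short: Orange clothes peg, steel spring, lying on its side, 12 mm high, 58 mm long, plain straight ends. Origin: middle of its length, at the underside; x along it to the jaws, z up. Straight and 16 mm wide from 10 mm behind the origin to the jaws (grip across, at the origin); finger ends flare to about 23 mm overall. In the other tray compartment, by its outer wall: the match of peg_short.
- peg_odd: Orange clothes peg, steel spring, lying on its side, 12 mm high, 74 mm long, with a 22 mm round disc on each finger end. Origin: middle of its length, at the underside; x along it to the jaws, z up. Straight and 16 mm wide from 10 mm behind the origin to the jaws (grip across, at the origin); finger ends flare to about 49 mm overall. It has no match; it stays on the ledge.
- tray_floor (a point): Centre of the beige tray's inner floor, 6 mm above the ledge; moves with the tray. x: the way it closes, y across, z up. A divider (5 mm thick, 12 mm above the floor) along x at y = 0 makes two compartments 121 mm (x) by 109 mm (y); walls rise 16 mm above the floor. The pegs in them lie along x, about 90 mm from y = 0; the free space is between them and the divider.
- tray_front (a point): Centre of the outer face of the tray's front panel (240 mm wide, 34 mm high, 6 mm thick, top 36 mm above the ledge, thin lip 6 mm proud at its top); same axes as tray_floor. Push here along +x to close the tray.
- tray (a joint): How far the tray has been pushed in, m: 0 fully pulled out, 0.125 fully home against its stop (front flush with the shelf's front edge). It slides stiffly (about 1.5 N) and stays where it is left.
- riser: Fixed mahogany shelf, 160 mm deep, 270 mm wide, 54 mm high, under which the tray slides. Origin: centre of its footprint; its front edge is at x = -80 mm in its own axes. Its board's underside is 40 mm above the ledge.
- incense_holder: White ceramic incense holder, 44 mm across, 28 mm high, on the ledge among the pegs; origin at centre of underside. Leave alone.
- earring_stand: Clear acrylic T-shaped earring stand, 85 mm wide, 76 mm high, on the shelf; origin at centre of underside. Leave alone.
- scent_bottle: Amber glass scent bottle, 36 mm across, 75 mm high, on the ledge left of the shelf; origin at centre of underside. Leave alone.
- cream_jar: White cream jar, 54 mm across, 45 mm high, on the left of the ledge; origin at centre of underside. Leave alone.
- hair_brush: Flat clothes brush with a wooden handle, 190 mm long, lying on the left of the ledge. Leave alone.
Things that resemble listed ones, but are neither listed nor needed, are in the scene too. What is shaped like the peg_long but green, pink or white is not meant.

How it is judged:
On the way:
1. with the tray still out, both matching pegs lie flat and let go beside their matches (x of peg_long in the frame of tray_floor between -0.062 and 0.062 m and y of peg_long in the frame of tray_floor between -0.112 and 0.112 m and z of peg_long in the frame of tray_floor between -0.004 and 0.005 m and angle between each of peg_long, mate_long, peg_short, mate_short's own z axis and vertical below 0.15 rad and x of mate_long in the frame of tray_floor between -0.062 and 0.062 m and y of mate_long in the frame of tray_floor between -0.112 and 0.112 m and z of mate_long in the frame of tray_floor between -0.004 and 0.005 m and (y of each of peg_long, mate_long in the frame of tray_floor below 0 m or y of each of peg_long, mate_long in the frame of tray_floor above 0 m) and angle between the x axis of peg_long and the x axis of mate_long, either way round below 0.3 rad and x of peg_short in the frame of tray_floor between -0.062 and 0.062 m and y of peg_short in the frame of tray_floor between -0.112 and 0.112 m and z of peg_short in the frame of tray_floor between -0.004 and 0.005 m and x of mate_short in the frame of tray_floor between -0.062 and 0.062 m and y of mate_short in the frame of tray_floor between -0.112 and 0.112 m and z of mate_short in the frame of tray_floor between -0.004 and 0.005 m and (y of each of peg_short, mate_short in the frame of tray_floor below 0 m or y of each of peg_short, mate_short in the frame of tray_floor above 0 m) and angle between the x axis of peg_short and the x axis of mate_short, either way round below 0.3 rad and linear speed of each of peg_long, peg_short below 0.02 m/s and value of joint tray below 0.095 m), for 0.2 s.
At the end, for the whole second after the job is handed in: peg_long lies in the same tray compartment as mate_long and peg_short in the same one as mate_short, all four flat on the tray floor (within 5 mm and 0.15 rad), each parallel with its match within 0.3 rad (either way round), pegs at rest, and the tray within 6 mm of fully home (x of peg_long in the frame of tray_floor between -0.062 and 0.062 m and y of peg_long in the frame of tray_floor between -0.112 and 0.112 m and z of peg_long in the frame of tray_floor between -0.004 and 0.005 m and angle between each of peg_long, mate_long, peg_short, mate_short's own z axis and vertical below 0.15 rad and x of mate_long in the frame of tray_floor between -0.062 and 0.062 m and y of mate_long in the frame of tray_floor between -0.112 and 0.112 m and z of mate_long in the frame of tray_floor between -0.004 and 0.005 m and (y of each of peg_long, mate_long in the frame of tray_floor below 0 m or y of each of peg_long, mate_long in the frame of tray_floor above 0 m) and angle between the x axis of peg_long and the x axis of mate_long, either way round below 0.3 rad and x of peg_short in the frame of tray_floor between -0.062 and 0.062 m and y of peg_short in the frame of tray_floor between -0.112 and 0.112 m and z of peg_short in the frame of tray_floor between -0.004 and 0.005 m and x of mate_short in the frame of tray_floor between -0.062 and 0.062 m and y of mate_short in the frame of tray_floor between -0.112 and 0.112 m and z of mate_short in the frame of tray_floor between -0.004 and 0.005 m and (y of each of peg_short, mate_short in the frame of tray_floor below 0 m or y of each of peg_short, mate_short in the frame of tray_floor above 0 m) and angle between the x axis of peg_short and the x axis of mate_short, either way round below 0.3 rad and linear speed of each of peg_long, peg_short below 0.02 m/s and value of joint tray above 0.119 m); the robot touches nothing.
It fails at once if the odd peg is moved by more than 20 mm (distance of peg_odd from where it was at the start of the episode above 0.02 m).
It fails at once if a bystander is moved by more than 20 mm (distance of any of incense_holder, earring_stand, scent_bottle, cream_jar, hair_brush from where it was at the start of the episode above 0.02 m).
It also fails if it takes over 64 s, if anything falls off the work surface, if the arm or the gripper's body presses on something with over 40 N, if the wrist force passes 120 N, or if a joint passes its speed limit or range.

## Working session

There is one attempt and no reset: what is moved stays moved. The work goes in short steps, Python scripts to look and compute and a tool call to move; the robot and the scene stay as the last step left them, time stands still between calls to the robot, and variables do not carry over. Pictures are saved under pics/ and viewed, at most 10 in all, crops included, and the job is handed in when it is done.

Besides the shell and the picture viewer there is one more tool, called after "Emit:" in YAML: its name, and indented under it one key for each argument. send_rows: Moves the arm, as the interface text tells. Its arguments: {"type":"object","properties":{"targets":{"type":"array"},"claw":{"type":"number"},"newtons":{"type":"number"}},"required":["targets"]}

```bash
mkdir -p pics
cat > h.py <<'E'
import numpy as np, cv2
from plant import env, optics, boxes_of, masks_of, mark_of
def pt(cam,xy,depth=None,z=None):
    P=optics.camera_params(cam);R=np.array(P['R']);t=np.array(P['t'])
    d=np.array([(xy[0]-P['cx'])/P['fx'],(xy[1]-P['cy'])/P['fy'],1.])
    c=-R.T@t; w=R.T@d
    if z is not None: return c+w*(z-c[2])/w[2]
    return c+w*depth
E
python3 - <<'E'
from h import *
s=env.state();print(s['tcp_pos'],s['ee_rot'],s['opening'],s['t'])
for c in ['top','side']:
    im,d=optics.snapshot(c);cv2.imwrite(f'pics/{c}0.png',im[:,:,::-1]);np.save(f'{c}.npy',d)
for n in ['peg_long','peg_short','peg_odd','tray_floor','tray_front','incense_holder','riser']:
    for m in mark_of('top',n): print(n,np.round(m['xy']),round(m['p'],2),np.round(pt('top',m['xy'],z=0.006),3))
E
```

```text
[ 0.19505311 -0.48713124  0.24749005] [-3.14007112e+00 -9.07828545e-05  3.80816945e-01] 0.08535071574454593 0.0
peg_long [414. 312.] 0.72 [ 0.311 -0.236  0.006]
peg_long [495. 262.] 0.64 [ 0.447 -0.47   0.006]
peg_long [453. 272.] 0.48 [ 0.419 -0.35   0.006]
peg_long [475. 308.] 0.45 [ 0.318 -0.408  0.006]
peg_short [433. 216.] 0.51 [ 0.583 -0.302  0.006]
peg_odd [411. 264.] 0.55 [ 0.445 -0.234  0.006]
tray_floor [284. 230.] 0.72 [0.555 0.124 0.006]
tray_front [284. 250.] 0.92 [0.496 0.128 0.006]
incense_holder [377. 228.] 0.54 [ 0.553 -0.14   0.006]
riser [284. 182.] 0.71 [0.695 0.124 0.006]
```

View pics/top0.png

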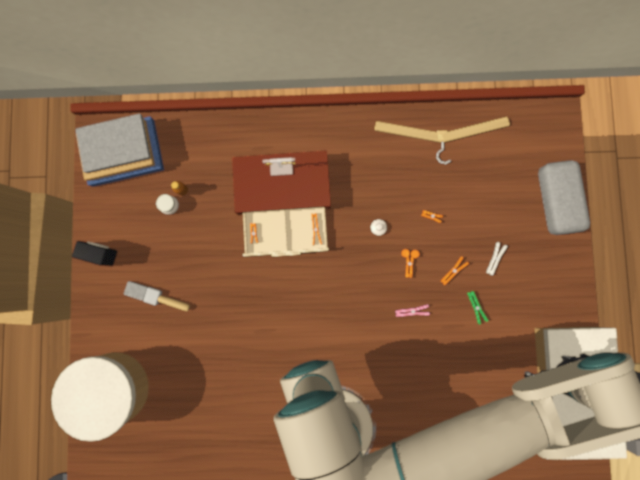

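View pics/side0.png

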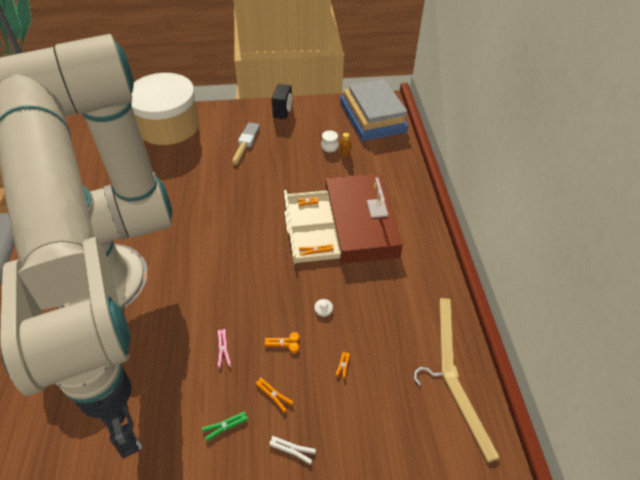

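Top view: the orange straight pegs on the ledge are at (454,271), the larger one, and (432,216), the smaller one. The round-ended odd peg is at (410,263). The green (477,307), pink (412,311) and white (497,258) pegs are look-alikes. In the tray, the long mate is at (316,229) and the short mate at (253,233). An enlarged crop will confirm this.

Run:
```python
from h import *
im=cv2.imread('pics/top0.png')
a=cv2.resize(im[190:330,360:520],None,fx=3.5,fy=3.5,interpolation=3)
b=cv2.resize(im[190:270,230:340],None,fx=2.1,fy=2.1,interpolation=3)
o=np.zeros((a.shape[0],a.shape[1]+b.shape[1],3),np.uint8);o[:,:a.shape[1]]=a;o[:b.shape[0],a.shape[1]:]=b
cv2.imwrite('pics/crop1.png',o)
P=optics.camera_params('wrist');R=np.array(P['R']);print(np.round(R,3),-R.T@P['t'],P['fx'],P['cx'],P['cy'])
hsv=cv2.cvtColor(im,cv2.COLOR_BGR2HSV)
m=((hsv[:,:,0]>9)&(hsv[:,:,0]<18)&(hsv[:,:,1]>200)&(hsv[:,:,2]>170)).astype(np.uint8)
n,l,st,ce=cv2.connectedComponentsWithStats(m)
for i in range(1,n):
    if 12<st[i][4]<600 and 230<ce[i][0]<520:
        ys,xs=np.where(l==i);w=np.array([pt('top',p,z=0.012) for p in zip(xs,ys)])[:,:2]
        c,(W,H),ang=cv2.minAreaRect((w*1000).astype(np.float32));v=np.linalg.svd(w-w.mean(0))[2][0]
        print(np.round(ce[i]),st[i][4],np.round(w.mean(0),3),np.round(c,0),round(W),round(H),'yaw',round(np.arctan2(v[1],v[0]),2))
```

```text
[[ 0.372 -0.928  0.001]
 [-0.896 -0.359  0.26 ]
 [-0.241 -0.098 -0.966]] [ 0.25494655 -0.46162418  0.37427247] 349.2140005812211 322.28075638970563 234.5248826553092
[426. 214.] 42 [ 0.588 -0.281] [ 588. -281.] 22 15 yaw -1.88
[438. 218.] 30 [ 0.575 -0.314] [ 576. -314.] 18 19 yaw 2.71
[410. 254.] 115 [ 0.474 -0.231] [ 471. -231.] 46 27 yaw -1.71
[459. 262.] 29 [ 0.449 -0.367] [ 448. -367.] 7 31 yaw 2.46
[462. 266.] 29 [ 0.436 -0.376] [ 437. -377.] 7 31 yaw 2.12
[409. 271.] 56 [ 0.426 -0.225] [ 426. -225.] 17 27 yaw 3.05
[447. 278.] 84 [ 0.405 -0.333] [ 405. -333.] 16 40 yaw 2.27
```

View pics/crop1.png

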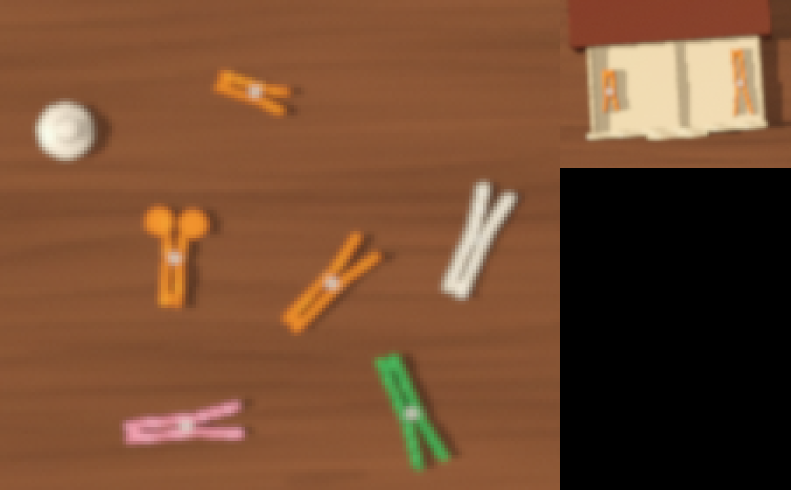

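The crop confirms it. peg_long is at (454,271), with its jaws to the lower left. peg_short is at (432,216), with its jaws to the left. The round-ended odd peg is at (410,263). Moving above them for a closer look.

Emit:
send_rows:
  targets:
    - {"slide":[0.8,-0.13,0],"twist":[0,0,0]}
    - {"slide":[0.9,-0.14,0],"twist":[0,0,0]}
    - {"slide":[0.9,-0.14,0],"twist":[0,0,0]}
    - {"slide":[0.9,-0.14,0],"twist":[0,0,0]}
    - {"slide":[0.9,-0.14,0],"twist":[0,0,0]}
    - {"slide":[0.9,-0.14,0],"twist":[0,0,0]}
    - {"slide":[0.5,-0.08,0],"twist":[0,0,0]}
    - {"slide":[0,0,0],"twist":[0,0,1]}

```text
t: 1.45
tcp_pos: [0.4489, -0.3361, 0.248]
ee_rot: [-3.141, 0.0, 0.294]
wrist_force: [-0.9, -0.5, -1.1]
opening: 0.0854
finger_force: 0.0
```

Emit:
send_rows:
  targets:
    - {"slide":[0,0,0],"twist":[0,0,1]}
    - {"slide":[0,0,0],"twist":[0,0,1]}
    - {"slide":[0,0,0],"twist":[0,0,1]}
    - {"slide":[0,0,0],"twist":[0,0,1]}
    - {"slide":[0,0,0],"twist":[0,0,1]}
    - {"slide":[0,0,0],"twist":[0,0,0]}
    - {"slide":[0,0,0],"twist":[0,0,0]}

```text
t: 2.33
tcp_pos: [0.4475, -0.3374, 0.2483]
ee_rot: [3.142, -0.0, -0.141]
wrist_force: [0.7, 0.2, 0.1]
opening: 0.0855
finger_force: 0.0
```

```bash
cat >> h.py <<'E'
def orange(cam,im,zp=0.012):
    hsv=cv2.cvtColor(np.ascontiguousarray(im),cv2.COLOR_RGB2HSV)
    m=((hsv[:,:,0]>8)&(hsv[:,:,0]<19)&(hsv[:,:,1]>190)&(hsv[:,:,2]>150)).astype(np.uint8)
    k=cv2.morphologyEx(m,cv2.MORPH_CLOSE,np.ones((13,13),np.uint8))
    n,l,st,ce=cv2.connectedComponentsWithStats(k)
    for i in range(1,n):
        if st[i][4]>150:
            ys,xs=np.where((l==i)&(m>0));w=np.array([pt(cam,p,z=zp) for p in zip(xs,ys)])[:,:2]*1000
            c,wh,a=cv2.minAreaRect(w.astype(np.float32));b=cv2.boxPoints((c,wh,a))
            e=b[1]-b[0] if np.linalg.norm(b[1]-b[0])>np.linalg.norm(b[2]-b[1]) else b[2]-b[1]
            L=np.linalg.norm(e);e/=L
            # axis refined: direction pointing to the narrow (jaw) end
            s=(w-c)@e;n_=(w-c)@[-e[1],e[0]]
            f=lambda q:np.ptp(n_[q])
            if f(s>0.3*L)>f(s<-0.3*L): e=-e;s=-s;n_=-n_
            J=(s>0.05*L);k1=np.polyfit(s[J],n_[J],1)
            print('px',np.round(ce[i]),'c',np.round(c,1),'L,W',np.round(sorted(wh),1),'jaw yaw',round(np.arctan2(e[1],e[0]),3),'straight part yaw off',round(np.arctan(k1[0]),3),'edges',np.round([n_[J].min(),n_[J].max()],1))
def stt():
    s=env.state();print('t',round(s['t'],2),'tcp',np.round(s['tcp_pos'],4),'rpy',np.round(s['ee_rot'],3),'op',round(s['opening'],4),'F',np.round(s['wrist_force'],1),'ff',s['finger_force'],'q',np.round(s['joints'],2))
E
python3 - <<'E'
from h import *
stt()
im,d=optics.snapshot('wrist');cv2.imwrite('pics/w1.png',im[:,:,::-1]);orange('wrist',im)
for n in ['peg_long','peg_short','peg_odd']:
    for m in mark_of('wrist',n): print(n,np.round(m['xy']),round(m['p'],2),np.round(pt('wrist',m['xy'],z=0.006),4))
E
```

```text
t 2.33 tcp [ 0.4475 -0.3374  0.2483] rpy [ 3.142 -0.    -0.141] op 0.0855 F [0.7 0.2 0.1] ff 0.0 q [-0.71  0.15  1.29 -0.    1.7   1.  ]
px [262.  75.] c [ 581.8 -299.6] L,W [21.1 54.4] jaw yaw 1.161 straight part yaw off 0.091 edges [-1.4 10.5]
px [223. 219.] c [ 449.9 -231.4] L,W [20.6 77.4] jaw yaw 0.026 straight part yaw off 0.188 edges [-10.3  10.3]
peg_long [404. 302.] 0.88 [ 0.3206 -0.4134  0.006 ]
peg_long [250. 326.] 0.88 [ 0.3155 -0.2321  0.006 ]
peg_long [449. 180.] 0.74 [ 0.453  -0.4713  0.006 ]
peg_long [337. 224.] 0.59 [ 0.4224 -0.3491  0.006 ]
peg_short [264.  74.] 0.6 [ 0.5809 -0.2987  0.006 ]
peg_odd [225. 216.] 0.57 [ 0.4487 -0.2309  0.006 ]
```

View pics/w1.png

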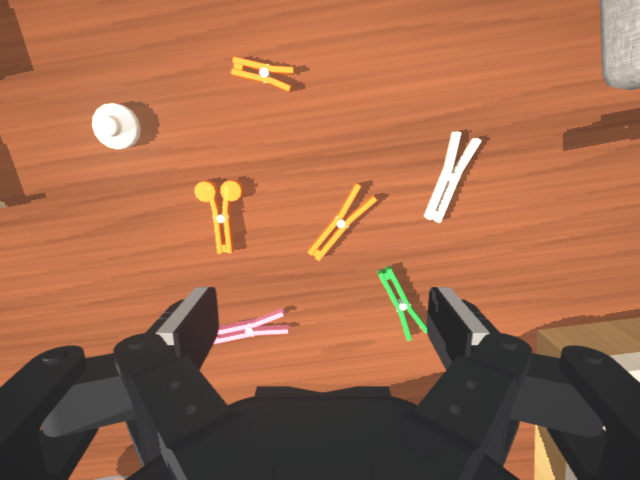

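peg_long is at (342,222), with its jaws at (317,255) and its fingers at (358,186) and (375,199). The odd peg (219,218) and peg_short (263,73) are both clear of it. My colour filter missed the long peg, so I'll compute it from its end pixels.

Run:
```python
from h import *
j=pt('wrist',(317,255),z=.010)[:2];f=pt('wrist',(367.5,192),z=.010)[:2]
v=j-f;print('long',j,f,(j+f)/2,np.hypot(*v),np.arctan2(v[1],v[0]))
j=pt('wrist',(234,66),z=.010)[:2];f=pt('wrist',(292,79.5),z=.010)[:2]
v=j-f;print('short',j,f,(j+f)/2,np.hypot(*v),np.arctan2(v[1],v[0]))
im=cv2.imread('pics/w1.png');h=cv2.cvtColor(im,cv2.COLOR_BGR2HSV)
for p in [(325,245),(356,190),(250,63),(400,150),(330,200)]: print(p,h[p[1],p[0]])
```

```text
long [ 0.39194345 -0.32280467] [ 0.45309351 -0.38516843] [ 0.42251848 -0.35398655] 0.08734167625112836 2.3463683998125724
short [ 0.59127799 -0.27182763] [ 0.57167888 -0.32476716] [ 0.58147844 -0.29829739] 0.05645102516274379 1.2162256031518397
(325, 245) [ 16 186 255]
(356, 190) [ 23 165 255]
(250, 63) [ 23 162 255]
(400, 150) [ 10 155 186]
(330, 200) [ 10 153 203]
```

Emit:
send_rows:
  targets:
    - {"slide":[-0.47,0.37,0],"twist":[0,0,0.92]}
    - {"slide":[0,0,0.4],"twist":[0,0,0.93]}
    - {"slide":[0,0,0.4],"twist":[0,0,0.93]}
    - {"slide":[0,0,0.4],"twist":[0,0,0.93]}
    - {"slide":[0,0,0.4],"twist":[0,0,0.93]}
    - {"slide":[0,0,0.4],"twist":[0,0,0.93]}
    - {"slide":[0,0,0.4],"twist":[0,0,0.93]}
    - {"slide":[0,0,0],"twist":[0,0,0.93]}
  claw: 45

```text
t: 3.52
tcp_pos: [0.4208, -0.3517, 0.1262]
ee_rot: [3.141, 0.004, -0.793]
wrist_force: [0.5, 0.1, 0.1]
opening: 0.0448
finger_force: 0.0
```

Emit:
send_rows:
  targets:
    - {"slide":[0,0,0],"twist":[0,0,0]}
    - {"slide":[0,0,0],"twist":[0,0,0]}

```text
t: 3.78
tcp_pos: [0.4217, -0.3525, 0.1287]
ee_rot: [3.142, -0.001, -0.789]
wrist_force: [-0.1, 0.1, 0.0]
opening: 0.0448
finger_force: 0.0
```

```bash
sed -i 's/^    m=((hsv.*$/    m=((hsv[:,:,0]>12)\&(hsv[:,:,0]<28)\&(hsv[:,:,1]>130)\&(hsv[:,:,2]>225)).astype(np.uint8)/' h.py
python3 - <<'E'
from h import *
stt();print(env.tips_ahead)
im,d=optics.snapshot('wrist');cv2.imwrite('pics/w2.png',im[:,:,::-1]);orange('wrist',im)
E
```

```text
t 3.77 tcp [ 0.4217 -0.3525  0.1287] rpy [ 3.142e+00 -1.000e-03 -7.890e-01] op 0.0448 F [-0.1  0.1  0. ] ff 0.0 q [-0.76  0.19  1.49 -0.    1.46  1.6 ]
0.017
px [ 93. 126.] c [ 581.7 -296.8] L,W [22.3 57.7] jaw yaw 1.203 straight part yaw off 0.013 edges [-8.1  8.4]Traceback (most recent call last):
  File "<stdin>", line 3, in <module>
  File "h.py", line 16, in orange
    ys,xs=np.where((l==i)&(m>0));w=np.array([pt(cam,p,z=zp) for p in zip(xs,ys)])[:,:2]*1000
                                             ~~^^^^^^^^^^^^
  File "h.py", line 4, in pt
    P=optics.camera_params(cam);R=np.array(P['R']);t=np.array(P['t'])
ValueError: time passes only in moves, steps and waits
```

View pics/w2.png

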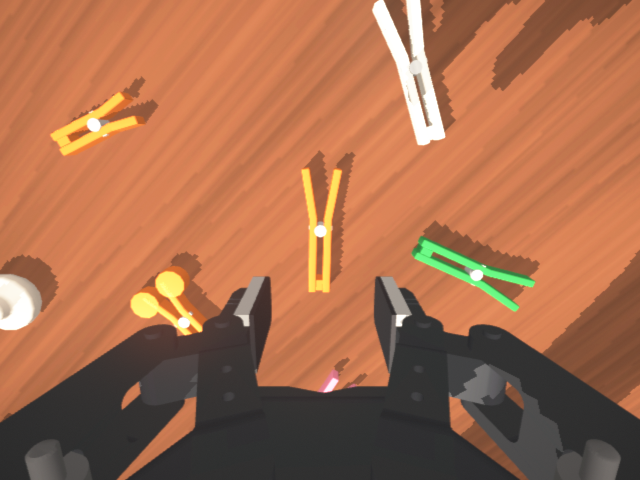

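The long peg is upright and centred between the fingers, with its jaws at (319,290) and its finger ends at (306,171) and (338,171). I'll batch the calibration call and measure from this saved picture.

```bash
python3 - <<'E'
s=open('h.py').read()
s=s.replace("def pt(cam,xy,depth=None,z=None):\n    P=optics.camera_params(cam);","def pt(cam,xy,depth=None,z=None,P=None):\n    P=P or optics.camera_params(cam);")
s=s.replace("def orange(cam,im,zp=0.012):","def orange(cam,im,zp=0.012):\n    P=optics.camera_params(cam)").replace("pt(cam,p,z=zp)","pt(cam,p,z=zp,P=P)")
open('h.py','w').write(s)
E
python3 - <<'E'
from h import *
im=cv2.imread('pics/w2.png')[:,:,::-1]
orange('wrist',im)
E
```

```text
px [ 93. 126.] c [ 581.7 -296.8] L,W [22.3 57.7] jaw yaw 1.203 straight part yaw off 0.013 edges [-8.1  8.4]
px [320. 233.] c [ 423.2 -350.8] L,W [27.5 91.6] jaw yaw 2.319 straight part yaw off 0.011 edges [-7.6  8.9]
px [166. 303.] c [ 467.2 -225. ] L,W [46.3 53.9] jaw yaw 2.615 straight part yaw off 0.597 edges [-19.4  23.1]
```

Emit:
send_rows:
  targets:
    - {"slide":[-0.04,-0.04,0.5],"twist":[0,0,0.23]}
    - {"slide":[0,0,0.5],"twist":[0,0,0]}
    - {"slide":[0,0,0.5],"twist":[0,0,0]}
    - {"slide":[0,0,0.4],"twist":[0,0,0]}
    - {"slide":[0,0,0.25],"twist":[0,0,0]}
    - {"slide":[0,0,0],"twist":[0,0,0]}
    - {"slide":[0,0,0],"twist":[0,0,0]}
  claw: 40

```text
t: 4.7
tcp_pos: [0.4221, -0.35, 0.0218]
ee_rot: [-3.142, -0.002, -0.811]
wrist_force: [0.4, 0.7, -0.4]
opening: 0.0399
finger_force: 0.0
```

Emit:
send_rows:
  targets:
    - {"slide":[0,0,0],"twist":[0,0,0]}
    - {"slide":[0,0,0],"twist":[0,0,0]}
    - {"slide":[0,0,0],"twist":[0,0,0]}
    - {"slide":[0,0,0],"twist":[0,0,0]}
    - {"slide":[0,0,0],"twist":[0,0,0]}
  claw: 0
  newtons: 40

```text
t: 5.32
tcp_pos: [0.4221, -0.35, 0.0218]
ee_rot: [-3.142, -0.002, -0.811]
wrist_force: [-0.6, 0.8, 6.1]
opening: 0.0147
finger_force: 40.1
```

Emit:
send_rows:
  targets:
    - {"slide":[0,0,-0.5],"twist":[0,0,0]}
    - {"slide":[0,0,-0.9],"twist":[0,0,0]}
    - {"slide":[0,0,-0.9],"twist":[0,0,-0.93]}
    - {"slide":[0,0,-0.9],"twist":[0,0,-0.93]}
    - {"slide":[0,0,-0.3],"twist":[0,0,-0.93]}
    - {"slide":[0,0,0],"twist":[0,0,-0.93]}
    - {"slide":[0,0,0],"twist":[0,0,-0.93]}
    - {"slide":[0,0,0],"twist":[0,0,-0.93]}

```text
t: 6.32
tcp_pos: [0.4214, -0.3494, 0.1954]
ee_rot: [-3.141, 0.001, -0.322]
wrist_force: [-0.7, -0.7, -0.1]
opening: 0.0144
finger_force: 39.4
```

Emit:
send_rows:
  targets:
    - {"slide":[0,0,0],"twist":[0,0,-0.93]}
    - {"slide":[0,0,0],"twist":[0,0,-0.93]}
    - {"slide":[0,0,0],"twist":[0,0,-0.93]}
    - {"slide":[0,0,0],"twist":[0,0,-0.93]}
    - {"slide":[0.2,-0.9,0],"twist":[0,0,0]}
    - {"slide":[0.2,-0.9,0],"twist":[0,0,0]}
    - {"slide":[0.2,-0.9,0],"twist":[0,0,0]}
    - {"slide":[0.2,-0.9,0],"twist":[0,0,0]}

```text
t: 7.32
tcp_pos: [0.4615, -0.168, 0.1955]
ee_rot: [-3.141, 0.0, 0.0]
wrist_force: [0.1, -0.1, -0.8]
opening: 0.0149
finger_force: 39.5
```

Emit:
send_rows:
  targets:
    - {"slide":[0.2,-0.9,0],"twist":[0,0,0]}
    - {"slide":[0.2,-0.9,0],"twist":[0,0,0]}
    - {"slide":[0.2,-0.9,0],"twist":[0,0,0]}
    - {"slide":[0.2,-0.9,0],"twist":[0,0,0]}
    - {"slide":[0,-0.9,0],"twist":[0,0,0]}
    - {"slide":[0,-0.6,0],"twist":[0,0,0]}
    - {"slide":[0,0,0],"twist":[0,0,0]}
    - {"slide":[0,0,0],"twist":[0,0,0]}

```text
t: 8.32
tcp_pos: [0.5013, 0.085, 0.1955]
ee_rot: [3.141, 0.0, 0.0]
wrist_force: [0.1, -0.2, -0.5]
opening: 0.0151
finger_force: 39.5
```

Run:
```python
from h import *
stt();im,d=optics.snapshot('wrist');cv2.imwrite('pics/w3.png',im[:,:,::-1]);np.save('w3d.npy',d)
P=optics.camera_params('wrist');np.savez('w3P.npz',**P)
print('tray z');orange('wrist',im,.018)
for n,z in [('tray_floor',.006),('tray_front',.03)]:
    for m in mark_of('wrist',n): print(n,np.round(m['xy']),round(m['p'],2),np.round(pt('wrist',m['xy'],z=z,P=P),4))
```

```text
t 8.32 tcp [0.5013 0.085  0.1955] rpy [3.141 0.    0.   ] op 0.0151 F [ 0.1 -0.2 -0.5] ff 39.45248186588287 q [ 0.1   0.03  1.53 -0.    1.58  1.67]
tray z
px [366. 175.] c [522.4  43.5] L,W [ 50.9 156.7] jaw yaw 2.97 straight part yaw off -0.093 edges [-25.5  25.5]
px [170. 160.] c [547.9 214.7] L,W [19.6 57. ] jaw yaw 0.05 straight part yaw off -0.009 edges [-7.3  7.5]
px [300. 230.] c [485.4 105.1] L,W [ 9.7 85.1] jaw yaw -2.97 straight part yaw off -0.018 edges [-4.7  4.6]
px [321. 358.] c [359.9  86.9] L,W [32.  69.2] jaw yaw 3.141 straight part yaw off 0.056 edges [-16.  16.]
tray_floor [276. 156.] 0.66 [0.553  0.1264 0.006 ]
tray_front [282. 231.] 0.9 [0.4904 0.1206 0.03  ]
```

View pics/w3.png

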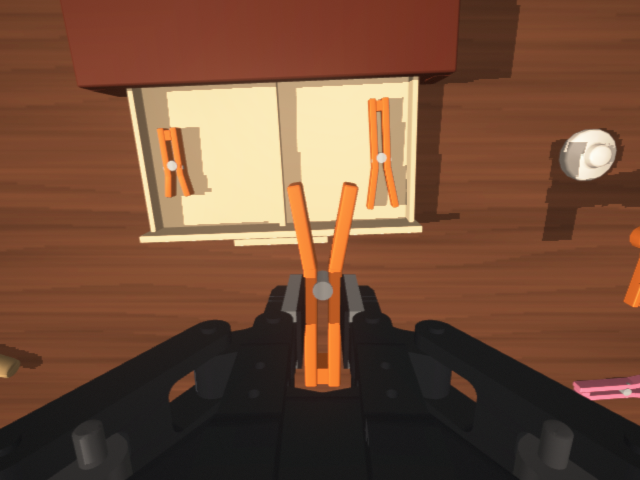

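The held peg points straight along the tool, with its fingers forward at (294,185) and (350,185). The divider runs from (278,82) to (285,225). The long mate is in the right compartment at (381,157) and the short mate in the left at (171,165).

Run:
```python
from h import *
z=np.load('w3P.npz');P={k:z[k] for k in z.files}
for n,p,h in [('div back',(278,82),.018),('div front',(285,226),.018),('fl',(143,239),.036),('fr',(421,229),.036),('wallR back',(415,77),.022),('wallR front',(412,222),.022),('wallL back',(132,90),.022),('wallL front',(151,233),.022),('mateL jaw',(379,100),.016),('mateL tail',(383,207),.016),('mateS jaw',(168,130),.016),('mateS tail',(177,196),.016),('shelf L',(83,87),.054),('shelf R',(455,70),.054),('held jaw',(322,385),.1815),('held tail',(322,185),.1815),('spring',(322,290),.1875)]:
    print(n,np.round(pt('w',p,z=h,P=P),4))
```

```text
div back [0.6114 0.1213 0.018 ]
div front [0.492 0.119 0.018]
fl [0.4851 0.238  0.036 ]
fr [0.4938 0.0024 0.036 ]
wallR back [0.6145 0.0122 0.022 ]
wallR front [0.4966 0.0067 0.022 ]
wallL back [0.6048 0.2377 0.022 ]
wallL front [0.4866 0.2376 0.022 ]
mateL jaw [0.598  0.0391 0.016 ]
mateL tail [0.5089 0.0317 0.016 ]
mateS jaw [0.5744 0.215  0.016 ]
mateS tail [0.5187 0.2135 0.016 ]
shelf L [0.6026 0.2561 0.054 ]
shelf R [ 0.6138 -0.0078  0.054 ]
held jaw [0.4549 0.086  0.1815]
held tail [0.5487 0.086  0.1815]
spring [0.5059 0.086  0.1875]
```

Emit:
send_rows:
  targets:
    - {"slide":[0.5,0.02,0],"twist":[0,0,-0.4]}
    - {"slide":[0.46,0,0],"twist":[0,0,0]}
    - {"slide":[0,0,0.8],"twist":[0,0,0]}
    - {"slide":[0,0,0.9],"twist":[0,0,0]}
    - {"slide":[0,0,0.8],"twist":[0,0,0]}
    - {"slide":[0,0,0.4],"twist":[0,0,0]}
    - {"slide":[0,0,0],"twist":[0,0,0]}
    - {"slide":[0,0,0],"twist":[0,0,0]}

```text
t: 9.48
tcp_pos: [0.5502, 0.0849, 0.0521]
ee_rot: [-3.142, -0.002, 0.035]
wrist_force: [0.0, -0.0, 0.1]
opening: 0.0146
finger_force: 39.5
```

Run:
```python
from h import *
stt();im,d=optics.snapshot('wrist');cv2.imwrite('pics/w4.png',im[:,:,::-1])
```

```text
t 9.47 tcp [0.5502 0.0849 0.0521] rpy [-3.142e+00 -2.000e-03  3.500e-02] op 0.0146 F [ 0.  -0.   0.1] ff 39.450979828834534 q [ 0.09  0.29  1.53 -0.    1.31  1.62]
```

View pics/w4.png

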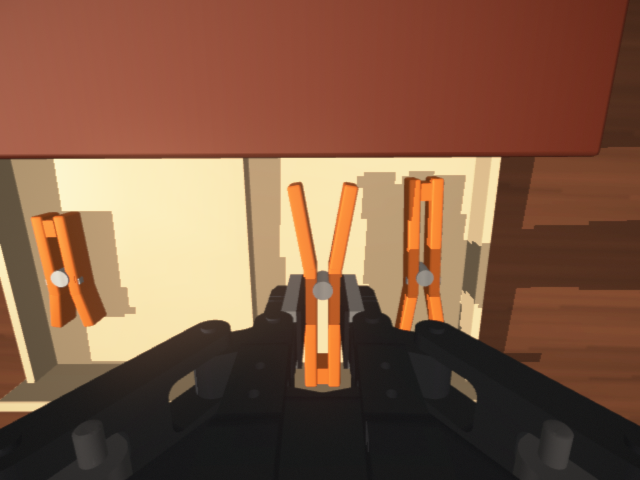

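The held peg is parallel with its mate (425,275) and midway between it and the divider (250). I'll lower it and release with a small opening.

Emit:
send_rows:
  targets:
    - {"slide":[0,0,0.3],"twist":[0,0,0]}
    - {"slide":[0,0,0.17],"twist":[0,0,0]}
    - {"slide":[0,0,0],"twist":[0,0,0]}
    - {"slide":[0,0,0],"twist":[0,0,0]}

```text
t: 10.02
tcp_pos: [0.5502, 0.0853, 0.0278]
ee_rot: [3.142, -0.002, 0.035]
wrist_force: [2.1, 0.5, 4.8]
opening: 0.0145
finger_force: 40.0
```

Emit:
send_rows:
  targets:
    - {"slide":[0,0,0],"twist":[0,0,0]}
    - {"slide":[0,0,0],"twist":[0,0,0]}
    - {"slide":[0,0,0],"twist":[0,0,0]}
  claw: 32

```text
t: 10.4
tcp_pos: [0.549, 0.0853, 0.0268]
ee_rot: [3.141, 0.001, 0.035]
wrist_force: [0.6, 0.1, -0.3]
opening: 0.0317
finger_force: 0.0
```

Emit:
send_rows:
  targets:
    - {"slide":[0,0,-0.3],"twist":[0,0,0]}
    - {"slide":[0,0,-0.9],"twist":[0,0,0]}
    - {"slide":[0,0,-0.9],"twist":[0,0,0]}
    - {"slide":[-0.4,0,-0.9],"twist":[0,0,0]}
    - {"slide":[0,0,0],"twist":[0,0,0]}
    - {"slide":[0,0,0],"twist":[0,0,0]}

```text
t: 11.15
tcp_pos: [0.5293, 0.0846, 0.1775]
ee_rot: [3.142, -0.0, 0.035]
wrist_force: [0.2, 0.5, -0.3]
opening: 0.0321
finger_force: 0.0
```

Run:
```python
from h import *
stt();im,d=optics.snapshot('wrist');cv2.imwrite('pics/w5.png',im[:,:,::-1]);np.savez('w5P.npz',**optics.camera_params('wrist'))
orange('wrist',im,.018)
```

```text
t 11.15 tcp [0.5293 0.0846 0.1775] rpy [ 3.142 -0.     0.035] op 0.0321 F [ 0.2  0.5 -0.3] ff 0.0 q [ 0.09  0.12  1.48 -0.    1.55  1.63]
px [382. 187.] c [554.9  37.3] L,W [28.  90.8] jaw yaw 0.079 straight part yaw off -0.039 edges [-6.8  8.6]
px [321. 196.] c [551.6  87.4] L,W [25.2 90.1] jaw yaw -3.106 straight part yaw off -0.006 edges [-6.9  8.4]
px [165. 191.] c [548.2 214.2] L,W [19.4 57.3] jaw yaw 0.036 straight part yaw off 0.008 edges [-6.7  8.2]
```

View pics/w5.png

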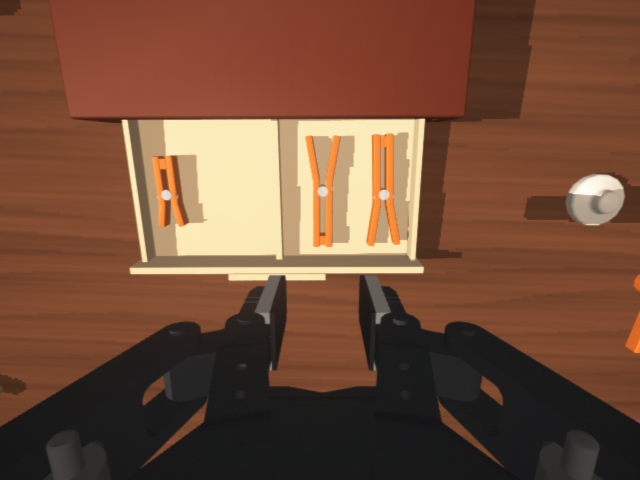

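The long peg lies flat and parallel beside its mate, at (322,190) and (384,190). The left compartment has free space between (185) and the divider (280). Going for the short peg now.

Emit:
send_rows:
  targets:
    - {"slide":[0.09,0.85,0],"twist":[0,0,0]}
    - {"slide":[0.09,0.85,0],"twist":[0,0,0]}
    - {"slide":[0.09,0.85,0],"twist":[0,0,0]}
    - {"slide":[0.09,0.85,0],"twist":[0,0,0]}
    - {"slide":[0.09,0.85,0],"twist":[0,0,0]}
    - {"slide":[0.09,0.85,0],"twist":[0,0,0]}
    - {"slide":[0.09,0.85,0],"twist":[0,0,0]}
    - {"slide":[0.09,0.85,0],"twist":[0,0,0]}
  claw: 40

```text
t: 12.2
tcp_pos: [0.5771, -0.2551, 0.1753]
ee_rot: [-3.14, 0.003, 0.035]
wrist_force: [0.8, 0.7, -0.7]
opening: 0.0399
finger_force: 0.0
```

Emit:
send_rows:
  targets:
    - {"slide":[0.08,0.82,0],"twist":[0,0,0]}
    - {"slide":[0,0,0],"twist":[0,0,-0.96]}
    - {"slide":[0,0,0],"twist":[0,0,-0.96]}
    - {"slide":[0,0,0],"twist":[0,0,-0.96]}
    - {"slide":[0,0,0],"twist":[0,0,-0.96]}
    - {"slide":[0,0,0],"twist":[0,0,-0.96]}
    - {"slide":[0,0,0],"twist":[0,0,-0.96]}
    - {"slide":[0,0,0],"twist":[0,0,-0.96]}

```text
t: 13.2
tcp_pos: [0.5824, -0.2946, 0.1751]
ee_rot: [-3.138, 0.001, 0.624]
wrist_force: [0.3, 0.5, -0.8]
opening: 0.04
finger_force: 0.0
```

Emit:
send_rows:
  targets:
    - {"slide":[0,0,0.2],"twist":[0,0,-0.96]}
    - {"slide":[0,0,0.2],"twist":[0,0,-0.96]}
    - {"slide":[0,0,0.2],"twist":[0,0,-0.96]}
    - {"slide":[0,0,0.2],"twist":[0,0,-0.96]}
    - {"slide":[0,0,0.1],"twist":[0,0,-0.96]}
    - {"slide":[0,0,0],"twist":[0,0,-0.96]}
    - {"slide":[0,0,0],"twist":[0,0,-0.96]}
    - {"slide":[0,0,0],"twist":[0,0,0]}

```text
t: 14.2
tcp_pos: [0.5824, -0.2945, 0.1305]
ee_rot: [-3.139, -0.0, 1.207]
wrist_force: [-0.9, 0.0, 1.2]
opening: 0.0398
finger_force: 0.0
```

Emit:
send_rows:
  targets:
    - {"slide":[0,0,0],"twist":[0,0,0]}

```text
t: 14.32
tcp_pos: [0.5826, -0.2946, 0.1313]
ee_rot: [-3.14, -0.0, 1.206]
wrist_force: [-0.2, 0.2, -0.2]
opening: 0.0399
finger_force: 0.0
```

Run:
```python
from h import *
stt();im,d=optics.snapshot('wrist');cv2.imwrite('pics/w6.png',im[:,:,::-1])
orange('wrist',im,.012)
```

```text
t 14.32 tcp [ 0.5826 -0.2946  0.1313] rpy [-3.14  -0.     1.206] op 0.0399 F [-0.2  0.2 -0.2] ff 0.0 q [-0.52  0.47  1.14 -0.    1.53 -0.16]
px [128. 210.] c [ 451.5 -220.8] L,W [47.6 81. ] jaw yaw 2.789 straight part yaw off 0.215 edges [ 0.5 23.8]
px [325. 235.] c [ 582.7 -296.6] L,W [21.  59.1] jaw yaw 1.199 straight part yaw off -0.023 edges [-7.4  8.4]
```

Emit:
send_rows:
  targets:
    - {"slide":[0,0,0.6],"twist":[0,0,0.1]}
    - {"slide":[0,0,0.6],"twist":[0,0,0]}
    - {"slide":[0,0,0.5],"twist":[0,0,0]}
    - {"slide":[0,0,0.3],"twist":[0,0,0]}
    - {"slide":[0,0,0.2],"twist":[0,0,0]}
    - {"slide":[0,0,0],"twist":[0,0,0]}
    - {"slide":[0,0,0],"twist":[0,0,0]}

```text
t: 15.25
tcp_pos: [0.5834, -0.2951, 0.0235]
ee_rot: [3.14, 0.0, 1.199]
wrist_force: [-0.4, -0.5, -0.6]
opening: 0.0397
finger_force: 0.0
```

Emit:
send_rows:
  targets:
    - {"slide":[0,0,0],"twist":[0,0,0]}
    - {"slide":[0,0,0],"twist":[0,0,0]}
    - {"slide":[0,0,0],"twist":[0,0,0]}
    - {"slide":[0,0,0],"twist":[0,0,0]}
    - {"slide":[0,0,0],"twist":[0,0,0]}
  claw: 0

```text
t: 15.88
tcp_pos: [0.5833, -0.295, 0.0233]
ee_rot: [3.14, 0.0, 1.199]
wrist_force: [-0.3, -0.8, 5.3]
opening: 0.0146
finger_force: 39.7
```

Emit:
send_rows:
  targets:
    - {"slide":[0,0,-0.5],"twist":[0,0,0]}
    - {"slide":[0,0,-0.9],"twist":[0,0,0]}
    - {"slide":[0,0,-0.9],"twist":[0,0,0.95]}
    - {"slide":[0,0,-0.9],"twist":[0,0,0.95]}
    - {"slide":[0,0,0],"twist":[0,0,0.95]}
    - {"slide":[0,0,0],"twist":[0,0,0.95]}
    - {"slide":[0,0,0],"twist":[0,0,0.95]}
    - {"slide":[0,0,0],"twist":[0,0,0.95]}

```text
t: 16.88
tcp_pos: [0.5826, -0.2946, 0.1816]
ee_rot: [-3.14, 0.0, 0.699]
wrist_force: [-1.0, 0.2, 0.6]
opening: 0.0143
finger_force: 39.1
```

Emit:
send_rows:
  targets:
    - {"slide":[0,0,0],"twist":[0,0,0.95]}
    - {"slide":[0,0,0],"twist":[0,0,0.95]}
    - {"slide":[0,0,0],"twist":[0,0,0.95]}
    - {"slide":[0,0,0],"twist":[0,0,0.95]}
    - {"slide":[0,0,0],"twist":[0,0,0.95]}
    - {"slide":[0,0,0],"twist":[0,0,0.95]}
    - {"slide":[0,0,0],"twist":[0,0,0.95]}
    - {"slide":[0,0,0],"twist":[0,0,0.95]}

```text
t: 17.88
tcp_pos: [0.5826, -0.2946, 0.1816]
ee_rot: [-3.141, 0.001, 0.036]
wrist_force: [-0.3, 0.4, -1.7]
opening: 0.0145
finger_force: 39.1
```

Emit:
send_rows:
  targets:
    - {"slide":[-0.04,-0.92,0],"twist":[0,0,0]}
    - {"slide":[-0.04,-0.92,0],"twist":[0,0,0]}
    - {"slide":[-0.04,-0.92,0],"twist":[0,0,0]}
    - {"slide":[-0.04,-0.92,0],"twist":[0,0,0]}
    - {"slide":[-0.04,-0.92,0],"twist":[0,0,0]}
    - {"slide":[-0.04,-0.92,0],"twist":[0,0,0]}
    - {"slide":[-0.04,-0.92,0],"twist":[0,0,0]}
    - {"slide":[-0.04,-0.92,0],"twist":[0,0,0]}

```text
t: 18.88
tcp_pos: [0.5521, 0.0738, 0.1818]
ee_rot: [3.141, 0.001, 0.039]
wrist_force: [-0.2, 0.6, -0.2]
opening: 0.0145
finger_force: 39.1
```

Emit:
send_rows:
  targets:
    - {"slide":[-0.03,-0.92,0],"twist":[0,0,0]}
    - {"slide":[-0.03,-0.9,0],"twist":[0,0,0]}
    - {"slide":[0,0,0.8],"twist":[0,0,0]}
    - {"slide":[0,0,0.9],"twist":[0,0,0]}
    - {"slide":[0,0,0.8],"twist":[0,0,0]}
    - {"slide":[0,0,0],"twist":[0,0,0]}
    - {"slide":[0,0,0],"twist":[0,0,0]}

```text
t: 19.75
tcp_pos: [0.547, 0.1633, 0.0591]
ee_rot: [-3.141, -0.002, 0.039]
wrist_force: [0.4, 0.2, 0.7]
opening: 0.0143
finger_force: 39.1
```

Run:
```python
from h import *
stt();im,d=optics.snapshot('wrist');cv2.imwrite('pics/w7.png',im[:,:,::-1])
```

```text
t 19.75 tcp [0.547  0.1633 0.0591] rpy [-3.141e+00 -2.000e-03  3.900e-02] op 0.0143 F [0.4 0.2 0.7] ff 39.14449989795685 q [ 0.23  0.32  1.48 -0.    1.33  1.76]
```

View pics/w7.png

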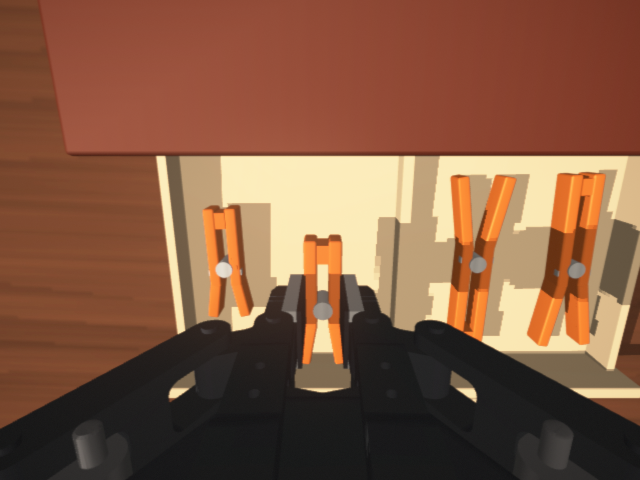

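The short peg is parallel with its mate (225,270) and midway to the divider (400). Lowering and releasing it.

Emit:
send_rows:
  targets:
    - {"slide":[0,0,0.4],"twist":[0,0,0]}
    - {"slide":[0,0,0.2],"twist":[0,0,0]}
    - {"slide":[0,0,0],"twist":[0,0,0]}
    - {"slide":[0,0,0],"twist":[0,0,0]}

```text
t: 20.3
tcp_pos: [0.5475, 0.1634, 0.0293]
ee_rot: [-3.141, -0.004, 0.039]
wrist_force: [1.4, 0.5, 6.4]
opening: 0.0144
finger_force: 39.9
```

Emit:
send_rows:
  targets:
    - {"slide":[0,0,0],"twist":[0,0,0]}
    - {"slide":[0,0,0],"twist":[0,0,0]}
    - {"slide":[0,0,0],"twist":[0,0,0]}
  claw: 32

```text
t: 20.68
tcp_pos: [0.5458, 0.1631, 0.027]
ee_rot: [3.141, 0.001, 0.039]
wrist_force: [0.2, 0.7, -0.0]
opening: 0.032
finger_force: 0.0
```

Emit:
send_rows:
  targets:
    - {"slide":[0,0,-0.3],"twist":[0,0,0]}
    - {"slide":[0,0,-0.9],"twist":[0,0,0]}
    - {"slide":[0,0,-0.9],"twist":[0,0,0]}
    - {"slide":[-0.6,0.2,-0.9],"twist":[0,0,0]}
    - {"slide":[-0.6,0.2,0],"twist":[0,0,0]}
    - {"slide":[0,0,0],"twist":[0,0,0]}
    - {"slide":[0,0,0],"twist":[0,0,0]}

```text
t: 21.55
tcp_pos: [0.4873, 0.141, 0.1779]
ee_rot: [-3.141, -0.001, 0.039]
wrist_force: [-0.6, -0.0, -0.0]
opening: 0.032
finger_force: 0.0
```

Run:
```python
from h import *
stt();im,d=optics.snapshot('wrist');cv2.imwrite('pics/w8.png',im[:,:,::-1])
P=optics.camera_params('wrist')
orange('wrist',im,.018)
for n,z in [('tray_floor',.006),('tray_front',.03)]:
    for m in mark_of('wrist',n): print(n,np.round(m['xy']),round(m['p'],2),np.round(pt('wrist',m['xy'],z=z,P=P),4))
```

```text
t 21.55 tcp [0.4873 0.141  0.1779] rpy [-3.141e+00 -1.000e-03  3.900e-02] op 0.032 F [-0.6 -0.  -0. ] ff 0.0 q [ 0.21  0.03  1.56 -0.    1.55  1.74]
px [457. 139.] c [555.6  41.2] L,W [29.4 92.3] jaw yaw 0.15 straight part yaw off -0.062 edges [-14.7   6.4]
px [393. 143.] c [553.   87.3] L,W [28.8 90.8] jaw yaw -3.102 straight part yaw off 0.014 edges [-9.3  8.2]
px [233. 137.] c [549.9 214.5] L,W [19.5 57.1] jaw yaw 0.039 straight part yaw off -0.03 edges [-6.7  8.5]
px [296. 148.] c [543.4 165. ] L,W [19.6 56.4] jaw yaw 0.039 straight part yaw off 0.008 edges [-7.1  7.3]
tray_floor [345. 136.] 0.84 [0.5563 0.1264 0.006 ]
tray_front [344. 220.] 0.95 [0.4913 0.1245 0.03  ]
tray_front [298. 148.] 0.21 [0.5457 0.1629 0.03  ]
```

View pics/w8.png

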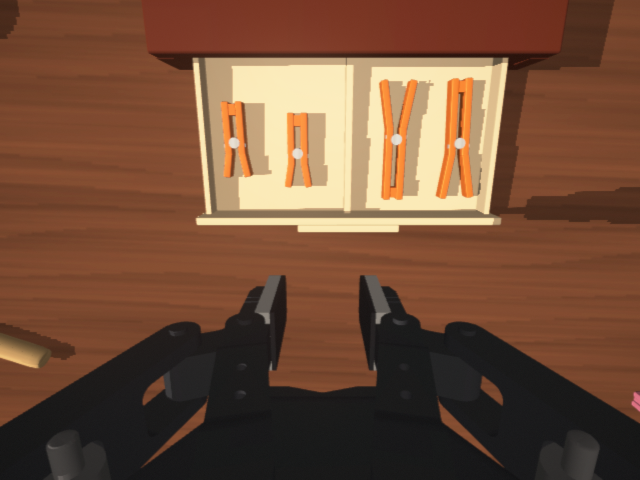

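All four pegs lie flat and parallel in their own compartments: the short pair at (235,140) and (297,150), the long pair at (396,140) and (459,140). Next I back off in front of the panel and turn the camera to the robot side so it can't reach the earring stand. Then I push.

Emit:
send_rows:
  targets:
    - {"slide":[-0.5,0.16,0],"twist":[0,0,0]}
    - {"slide":[-0.45,0.16,0],"twist":[0,0,0]}
    - {"slide":[0,0,0],"twist":[0,0,-1]}
    - {"slide":[0,0,0],"twist":[0,0,-1]}
    - {"slide":[0,0,0],"twist":[0,0,-1]}
    - {"slide":[0,0,0],"twist":[0,0,-1]}
    - {"slide":[0,0,0],"twist":[0,0,-1]}
    - {"slide":[0,0,0],"twist":[0,0,-1]}
  claw: 0

```text
t: 22.7
tcp_pos: [0.4404, 0.1232, 0.177]
ee_rot: [-3.141, 0.001, 0.565]
wrist_force: [-0.1, 0.7, 0.4]
opening: 0.0001
finger_force: 0.0
```

Emit:
send_rows:
  targets:
    - {"slide":[0,0,0],"twist":[0,0,-1]}
    - {"slide":[0,0,0],"twist":[0,0,-1]}
    - {"slide":[0,0,0],"twist":[0,0,-1]}
    - {"slide":[0,0,0],"twist":[0,0,-1]}
    - {"slide":[0,0,0],"twist":[0,0,-1]}
    - {"slide":[0,0,0],"twist":[0,0,-1]}
    - {"slide":[0,0,0],"twist":[0,0,-1]}
    - {"slide":[0,0,0],"twist":[0,0,-1]}

```text
t: 23.7
tcp_pos: [0.4404, 0.1232, 0.177]
ee_rot: [-3.141, 0.0, 1.263]
wrist_force: [0.2, -0.3, 0.4]
opening: 0.0001
finger_force: 0.0
```

Emit:
send_rows:
  targets:
    - {"slide":[0,0,0],"twist":[0,0,-1]}
    - {"slide":[0,0,0],"twist":[0,0,-1]}
    - {"slide":[0,0,0],"twist":[0,0,-1]}
    - {"slide":[0,0,0],"twist":[0,0,-1]}
    - {"slide":[0,0,0],"twist":[0,0,-1]}
    - {"slide":[0,0,0],"twist":[0,0,-1]}
    - {"slide":[0,0,0],"twist":[0,0,-1]}
    - {"slide":[0,0,0],"twist":[0,0,-1]}

```text
t: 24.7
tcp_pos: [0.4404, 0.1232, 0.177]
ee_rot: [-3.141, -0.0, 1.962]
wrist_force: [0.0, 0.3, -0.3]
opening: -0.0003
finger_force: 0.0
```

Emit:
send_rows:
  targets:
    - {"slide":[0,0,0],"twist":[0,0,-1]}
    - {"slide":[0,0,0],"twist":[0,0,-1]}
    - {"slide":[0,0,0],"twist":[0,0,-1]}
    - {"slide":[0,0,0],"twist":[0,0,-1]}
    - {"slide":[0,0,0],"twist":[0,0,-1]}
    - {"slide":[0,0,0],"twist":[0,0,-1]}
    - {"slide":[0,0,0],"twist":[0,0,-1]}
    - {"slide":[0,0,0],"twist":[0,0,-1]}

```text
t: 25.7
tcp_pos: [0.4404, 0.1232, 0.177]
ee_rot: [-3.141, -0.001, 2.66]
wrist_force: [-0.2, 0.1, 1.0]
opening: 0.0003
finger_force: 0.0
```

Emit:
send_rows:
  targets:
    - {"slide":[0,0,0],"twist":[0,0,-1]}
    - {"slide":[0,0,0],"twist":[0,0,-1]}
    - {"slide":[0,0,0],"twist":[0,0,-1]}
    - {"slide":[0,0,0],"twist":[0,0,-1]}
    - {"slide":[0,0,0],"twist":[0,0,-1]}
    - {"slide":[0,0,0],"twist":[0,0,-1]}
    - {"slide":[0,0,0],"twist":[0,0,0]}
    - {"slide":[0,0,0],"twist":[0,0,0]}

```text
t: 26.7
tcp_pos: [0.4402, 0.1231, 0.1771]
ee_rot: [-3.141, -0.0, -3.104]
wrist_force: [0.7, -0.5, -0.1]
opening: -0.0001
finger_force: 0.0
```

Emit:
send_rows:
  targets:
    - {"slide":[0,0,0.8],"twist":[0,0,0]}
    - {"slide":[0,0,0.8],"twist":[0,0,0]}
    - {"slide":[0,0,0.8],"twist":[0,0,0]}
    - {"slide":[0,0,0.44],"twist":[0,0,0]}
    - {"slide":[-0.2,0,0],"twist":[0,0,0]}
    - {"slide":[-0.2,0,0],"twist":[0,0,0]}
    - {"slide":[-0.1,0,0],"twist":[0,0,0]}
    - {"slide":[-0.1,0,0],"twist":[0,0,0]}

```text
t: 27.7
tcp_pos: [0.4709, 0.1243, 0.036]
ee_rot: [3.141, 0.001, -3.103]
wrist_force: [-0.1, -0.5, 0.4]
opening: -0.0005
finger_force: 0.0
```

Emit:
send_rows:
  targets:
    - {"slide":[-0.1,0,0],"twist":[0,0,0]}
    - {"slide":[-0.1,0,0],"twist":[0,0,0]}
    - {"slide":[-0.1,0,0],"twist":[0,0,0]}
    - {"slide":[-0.1,0,0],"twist":[0,0,0]}
    - {"slide":[-0.12,0,0],"twist":[0,0,0]}
    - {"slide":[-0.12,0,0],"twist":[0,0,0]}
    - {"slide":[-0.12,0,0],"twist":[0,0,0]}
    - {"slide":[-0.12,0,0],"twist":[0,0,0]}

```text
t: 28.7
tcp_pos: [0.5144, 0.1259, 0.0353]
ee_rot: [-3.142, 0.0, -3.103]
wrist_force: [-1.3, 0.8, 1.5]
opening: -0.0001
finger_force: 0.8
```

Emit:
send_rows:
  targets:
    - {"slide":[-0.12,0,0],"twist":[0,0,0]}
    - {"slide":[-0.12,0,0],"twist":[0,0,0]}
    - {"slide":[-0.12,0,0],"twist":[0,0,0]}
    - {"slide":[-0.12,0,0],"twist":[0,0,0]}
    - {"slide":[-0.12,0,0],"twist":[0,0,0]}
    - {"slide":[-0.12,0,0],"twist":[0,0,0]}
    - {"slide":[-0.12,0,0],"twist":[0,0,0]}
    - {"slide":[-0.12,0,0],"twist":[0,0,0]}

```text
t: 29.7
tcp_pos: [0.5624, 0.1278, 0.0353]
ee_rot: [-3.142, -0.0, -3.103]
wrist_force: [-1.6, 0.1, 0.6]
opening: -0.0
finger_force: 0.8
```

Emit:
send_rows:
  targets:
    - {"slide":[-0.12,0,0],"twist":[0,0,0]}
    - {"slide":[-0.12,0,0],"twist":[0,0,0]}
    - {"slide":[-0.08,0,0],"twist":[0,0,0]}
    - {"slide":[-0.06,0,0],"twist":[0,0,0]}
    - {"slide":[-0.06,0,0],"twist":[0,0,0]}
    - {"slide":[0,0,0],"twist":[0,0,0]}

```text
t: 30.45
tcp_pos: [0.5843, 0.1285, 0.0352]
ee_rot: [-3.141, 0.001, -3.103]
wrist_force: [-0.1, 0.7, 0.8]
opening: -0.0002
finger_force: 0.0
```

Emit:
send_rows:
  targets:
    - {"slide":[-0.06,0,0],"twist":[0,0,0]}
    - {"slide":[-0.06,0,0],"twist":[0,0,0]}
    - {"slide":[-0.04,0,0],"twist":[0,0,0]}
    - {"slide":[-0.04,0,0],"twist":[0,0,0]}

```text
t: 30.95
tcp_pos: [0.5941, 0.1289, 0.0352]
ee_rot: [-3.141, -0.0, -3.103]
wrist_force: [-2.0, 0.4, -0.3]
opening: 0.0001
finger_force: 0.8
```

Emit:
send_rows:
  targets:
    - {"slide":[-0.04,0,0],"twist":[0,0,0]}
    - {"slide":[-0.04,0,0],"twist":[0,0,0]}

```text
t: 31.2
tcp_pos: [0.5975, 0.129, 0.0352]
ee_rot: [-3.141, -0.002, -3.103]
wrist_force: [-11.1, -1.7, 6.7]
opening: 0.0001
finger_force: 5.6
```

The force jumped to 11 N at x = 0.5975, which is where I expected the stop. Backing off and checking.

Emit:
send_rows:
  targets:
    - {"slide":[0.3,0,0],"twist":[0,0,0]}
    - {"slide":[0.9,0,0],"twist":[0,0,0]}
    - {"slide":[0.9,0,-0.5],"twist":[0,0,0]}
    - {"slide":[0.9,0,-0.9],"twist":[0,0,0]}
    - {"slide":[0,0,-0.9],"twist":[0,0,0]}
    - {"slide":[0,0,0],"twist":[0,0,0]}
    - {"slide":[0,0,0],"twist":[0,0,0]}

```text
t: 32.08
tcp_pos: [0.449, 0.1234, 0.1493]
ee_rot: [3.142, 0.001, -3.103]
wrist_force: [-0.7, 0.3, -1.0]
opening: -0.0003
finger_force: 0.0
```

Run:
```python
from h import *
stt()
z=np.load('w3P.npz')
for c in ['top','side']:
    im,d=optics.snapshot(c);cv2.imwrite(f'pics/{c}9.png',im[:,:,::-1])
    P=optics.camera_params(c)
    for n,h in [('tray_front',.03),('riser',.054),('peg_odd',.006),('incense_holder',.01)]:
        for m in mark_of(c,n)[:1]: print(c,n,np.round(m['xy']),round(m['p'],2),np.round(pt(c,m['xy'],z=h,P=P),4))
```

```text
t 32.08 tcp [0.449  0.1234 0.1493] rpy [ 3.142e+00  1.000e-03 -3.103e+00] op -0.0003 F [-0.7  0.3 -1. ] ff 0.0 q [ 0.19 -0.06  1.71  0.    1.49 -1.42]
top tray_front [281. 210.] 0.69 [0.609  0.1299 0.03  ]
top riser [279. 182.] 0.89 [0.6836 0.1327 0.054 ]
top peg_odd [409. 264.] 0.63 [ 0.4456 -0.2276  0.006 ]
top incense_holder [377. 231.] 0.49 [ 0.542  -0.1414  0.01  ]
side tray_front [333. 223.] 0.69 [0.6073 0.1083 0.03  ]
side riser [330. 148.] 0.55 [0.6298 0.3893 0.054 ]
side peg_odd [282. 338.] 0.71 [ 0.4512 -0.2178  0.006 ]
side incense_holder [321. 308.] 0.81 [ 0.5491 -0.1478  0.01  ]
```

The stop force is well above the tray's sliding friction. One quick check from depth that the front is flush with the shelf edge:

Run:
```python
from h import *
for c in ['top','side']:
    im,d=optics.snapshot(c);P=optics.camera_params(c);R=np.array(P['R'])
    v,u=np.where(d>0);D=d[v,u]
    X=(np.c_[(u-P['cx'])/P['fx']*D,(v-P['cy'])/P['fy']*D,D]-P['t'])@R
    # tray/shelf axes, yaw 0.039 about (0.555,0.1255)
    a=.039;q=X[:,:2]-[.555,.1255];x=q@[np.cos(a),np.sin(a)];y=q@[-np.sin(a),np.cos(a)]
    for n,lo,hi,ys in [('shelf',.047,.06,(.125,.13)),('shelf',.047,.06,(-.11,.11)),('front',.02,.042,(-.11,.11))]:
        s=x[(X[:,2]>lo)&(X[:,2]<hi)&(abs(y)<.13 if 0 else (y>ys[0])&(y<ys[1]))&(x>-.1)&(x<.15)]
        print(c,n,len(s),np.round(np.percentile(s,[0,2,10,50]),4) if len(s) else '')
```

```text
top shelf 56 [0.0526 0.0537 0.0627 0.1005]
top shelf 2654 [0.0513 0.0536 0.0617 0.1003]
top front 135 [0.046  0.047  0.0478 0.0524]
side shelf 39 [0.0545 0.0563 0.0602 0.0917]
side shelf 2153 [0.0518 0.0536 0.061  0.1005]
side front 115 [0.0462 0.0468 0.0476 0.0522]
```

The lip sits 6 mm ahead of the shelf edge, as described, so the tray's front panel is flush and the tray is home.

```bash
python3 -c "
from h import *
print(env.close_job())"
```

```text
the job is handed in; nothing more can be done
None
```

The job is handed in: both matching pegs lay flat and parallel beside their mates in the last look before closing, and the tray is home, its front measured flush with the shelf edge; the judge returned no verdict.

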